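# Centre the wobbly pepper mill on its display stand

## Task

The pear-shaped aluminium pepper mill with the red knob stands off-centre on its small round wooden display stand. Nudge it with light taps of the fingertips until it stands upright in the middle of the stand, evenly inside the pale ring, without gripping it, lifting it or tipping it over. Leave everything else where it is.

Things in the scene. Friction and masses are not known exactly. Their poses are not given: they have to be found in the camera images.
- mill: Loose pear-shaped pepper mill, round about its upright z axis, bare aluminium with a red knob, 66 mm tall, about 160 g. It stands on a narrow foot 34 mm across; its widest part is a round belly 52 mm across, 12 to 19 mm above its underside; above that it narrows to a 20 mm neck at 43 to 48 mm and a knob 27 mm across at 54 to 59 mm. Pushed slowly at the belly it slides; pushed at the neck or knob, or struck quickly, it can tip over. Origin at the centre of its underside.
- stand_a_top (a point): Centre of the flat top of the stand that carries the mill: a fixed, heavy, round dark wooden stand, 110 mm across and 35 mm high, with a thin flat pale ring (66 mm inside, 72 mm outside diameter) painted around this centre, no raised edge. z up.
- stand_b_top (a point): Centre of the flat top of the other, identical stand, which carries the egg cup.
- plate_disc: Loose grinder plate, a flat steel disc 62 mm across and 6 mm thick lying between the two stands; origin at the centre of its underside. Leave alone.
- crank: Loose grinder crank lying flat, about 235 mm long, up to 24 mm high, wooden grip on its -x end; origin on the underside about the middle. Leave alone.
- egg_cup: Blue ceramic egg cup, 55 mm tall, 50 mm across its mouth, standing in the middle of the other stand; origin at the centre of its underside. Leave alone.
- grater: Open conical aluminium grater drum, 85 mm tall, 72 mm across the top, at the back; origin at the centre of its underside. Leave alone.
- tin_bowl: Steel bowl, 50 mm tall, 116 mm across, at the back; origin at the centre of its underside. Leave alone.
- grinder: Cast meat grinder, 130 mm tall, about 130 mm long, at the right (-y) side; origin at the centre of its underside. Leave alone.

How it is judged:
By the outcome, as a careful person would: the job done as asked, in the order asked, and still so for the second after the job is handed in, with the robot touching nothing.
It also fails if it takes over 51 s, if anything falls off the work surface, if the arm or the gripper's body presses on something with over 40 N, if the wrist force passes 120 N, or if a joint passes its speed limit or range.

## Robot

A 6-joint arm with a two-finger parallel gripper is mounted at the origin on the work surface. World frame = base frame: x ahead of the robot, y to its left, z up, the work surface at z = 0. Lengths are in m, angles in rad, forces in N, time in s.
With the tool pointing down it reaches from about 0.3 to 0.95 m from the base axis. Payload 3.1 kg.
Tool frame: the origin (TCP) lies on the centre line of the jaws, within the pads' length; the fingertips stand 17 mm ahead of it and the grasp point (between the pads) lies 2 mm behind it; z points along the fingers, x is the direction in which the jaws open and shut, and the axes are right-handed (so a half turn about z gives the same grasp; the last joint's range is limited). The gripper opens to 85 mm and grips with 20 to 120 N. Pads are 22 mm wide; open, the fingers measure 114 mm over their backs; the gripper's body (76 mm by 85 mm) begins 54 mm behind the grasp point. The pads swing forward as they close: fully open they stand 13 mm farther back than shut.
Start: joints at [-1.224, 0.308, 1.634, -0, 1.2, -0.07], TCP at [0.253, -0.572, 0.215] pointing down, gripper open.
Joint ranges: [-3.06, 3.06], [-0.79, 1.96], [0.05, 2.63], [-1.19, 4.34], [0.05, 2.64], [-2.94, 2.94]. Speed limits (rad/s): [2.79, 2.79, 3.14, 3.14, 3.14, 3.14].

## Interface

Orientations are given as a 3x3 rotation matrix whose columns are the frame's x, y, z axes.
In Python, from workcell import * gives the robot as it stands. Calls block until the motion is done:
- move_to(position, orientation): joint-space move of the TCP to a pose.
- movel(position, orientation=None, vel=0.15): straight line of the TCP; orientation=None keeps the orientation; vel is the mean speed in m/s.
- move_j(angles): joint-space move.
- set_gripper(opening, grip_force=None): finger opening in m; grip_force is the grip in N (None keeps the last); returns when the fingers have stopped.
- pause(seconds).
- ik(position, orientation): joint angles nearest the present ones, or None.
- snapshot(name): name is "scene" or "top"; returns the picture (384x512x3 uint8, red, green, blue); there is no depth.
- camera_info(name): a dict with "intrinsics" (3x3 intrinsics, pixels), "R" (3x3) and "t" (3): a world point X has camera coordinates R X + t. Camera axes: x right, y down, z forward; pixel columns grow to the right and rows downward; lengths in m; the calibration is good to about 2 mm. A picture is of the moment at which its call begins. camera_info takes no time and is no camera call.
A pose or a line that the arm cannot do raises PlanningError and nothing moves.
- job_done(): hands the job in, once; it reports no verdict.
Trained networks look in the newest picture that a camera, given by its name, has taken for a name from the list of things; names that differ only in an ending like _2 or _b are one class to them, and where a whole thing is asked for, a point or a joint stands for the part that bears it (a point fixed in the world has none). Each returns a list of dicts, best first, with "p" (0 to 1); they miss things now and then, are a little off and sometimes report something else, mostly with a low value. They report only what shows in the picture. A call takes as long as a camera call.
- search_frame(camera, label): "box" ([centre column, centre row, width, height] in pixels, round what is visible of it).
- cut_out(camera, label): "mask" (384x512 bool, what is visible of it) and "box" ([centre column, centre row, width, height] in pixels, round what is visible of it).
- pinpoint(camera, label): "position" ([column, row] in pixels: a listed point, or the origin of a listed thing).
Readings, each from a call of its own:
- current_clock(): time.
- current_joint_pos(): joint angles.
- current_joint_velocities(): joint speeds.
- current_effort(): joint torques, N m.
- current_tcp_pos(): TCP position.
- current_eef_rot(): TCP orientation.
- current_wrist_force(): force on the tool from outside, world axes, zero at the start.
- current_torque(): the same for the moment, N m.
- current_grip_width(): finger opening in m.
Only numpy, scipy, OpenCV 4.12 (cv2) and the standard library are available. Lean on these libraries where they do the work, as an engineer would, in place of code of your own. Each camera call takes 0.05 s, during which the arm holds its last target.

## Working session

There is one attempt and no reset: what is moved stays moved. The work goes in short steps, each a Python script; the robot and the scene stay as the last script left them, time stands still between calls to the robot, and variables do not carry over. Pictures are saved under pics/ and viewed, and the job is handed in when it is done.

```bash
mkdir -p pics; ls
python3 - <<'E'
from workcell import *
import cv2
for n in("scene","top"):
    im=snapshot(n); cv2.imwrite(f"pics/{n}0.png",im[:,:,::-1])
    c=camera_info(n); print(n,c["intrinsics"],c["R"],c["t"])
    for l in("mill","stand_a_top","stand_b_top"): print(l,pinpoint(n,l)[:2])
print(current_clock(),current_tcp_pos(),current_eef_rot())
E
```

```text
pics
scene [[500.12162395   0.         258.99364236]
 [  0.         500.12162395 185.42961401]
 [  0.           0.           1.        ]] [[ 0.3705342   0.92863983 -0.01823368]
 [ 0.6652733  -0.27904594 -0.69249173]
 [-0.64816345  0.24446149 -0.72119535]] [-0.08634004 -0.39241184  1.87011055]
mill [{'position': [243.0, 200.7], 'p': 0.72}]
stand_a_top [{'position': [237.9, 196.1], 'p': 0.95}]
stand_b_top [{'position': [352.3, 152.3], 'p': 0.55}]
top [[461.56348195   0.         251.89830449]
 [  0.         461.56348195 194.1955663 ]
 [  0.           0.           1.        ]] [[ 0.02096239 -0.99965719 -0.01568672]
 [-0.98789002 -0.01829791 -0.15407301]
 [ 0.15373315  0.01872649 -0.98793494]] [-0.13647638  0.58842485  1.25405519]
mill [{'position': [273.3, 190.7], 'p': 0.81}]
stand_a_top [{'position': [279.0, 199.6], 'p': 0.84}]
stand_b_top [{'position': [138.2, 201.8], 'p': 0.69}, {'position': [138.8, 206.1], 'p': 0.33}]
0.4 [ 0.25297914 -0.57141123  0.21488373] [[ 4.04841093e-01 -9.14387053e-01 -7.86361388e-05]
 [-9.14387005e-01 -4.04841097e-01  3.02440210e-04]
 [-3.08382554e-04 -5.05363619e-05 -9.99999951e-01]]
```

```bash
cat > h.py <<'E'
from workcell import *
import numpy as np, cv2
def ray(n,px,z):
    c=camera_info(n);K=c["intrinsics"];R=np.array(c["R"]);t=np.array(c["t"])
    d=R.T@np.linalg.solve(K,[px[0],px[1],1.]);o=-R.T@t
    return o+d*(z-o[2])/d[2]
def proj(n,X):
    c=camera_info(n);p=c["R"]@np.array(X)+c["t"];q=c["intrinsics"]@p;return q[:2]/q[2]
E
python3 - <<'E'
from h import *
print(ray("scene",[243,200.7],.035),ray("scene",[237.9,196.1],.035),ray("scene",[352.3,152.3],.035))
print(ray("top",[273.3,190.7],.035),ray("top",[279,199.6],.035),ray("top",[138.5,203],.035))
for n in("scene","top"):
    im=cv2.imread(f"pics/{n}0.png")
    x,y=map(int,proj(n,ray("top",[279,199.6],.035)))
    cr=im[y-60:y+60,x-80:x+80]
    cv2.imwrite(f"pics/{n}0c.png",cv2.resize(cr,None,fx=5,fy=5,interpolation=cv2.INTER_CUBIC)); print(x-80,y-60)
E
```

```text
[ 0.60793746 -0.19721138  0.035     ] [ 0.58593099 -0.20440095  0.035     ] [0.5500511  0.18214775 0.035     ]
[ 0.60364176 -0.1851218   0.035     ] [ 0.5784498  -0.20157297  0.035     ] [0.56125537 0.19651462 0.035     ]
157 134
199 139
```

View pics/top0.png

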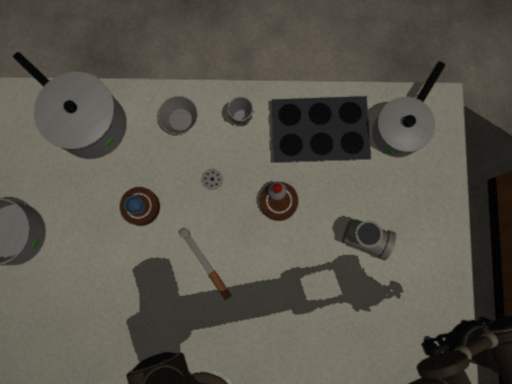

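View pics/scene0.png

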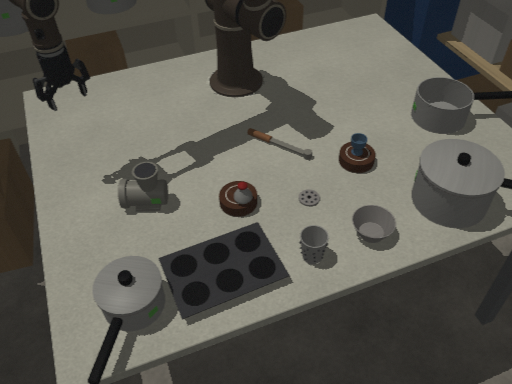

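View pics/top0c.png

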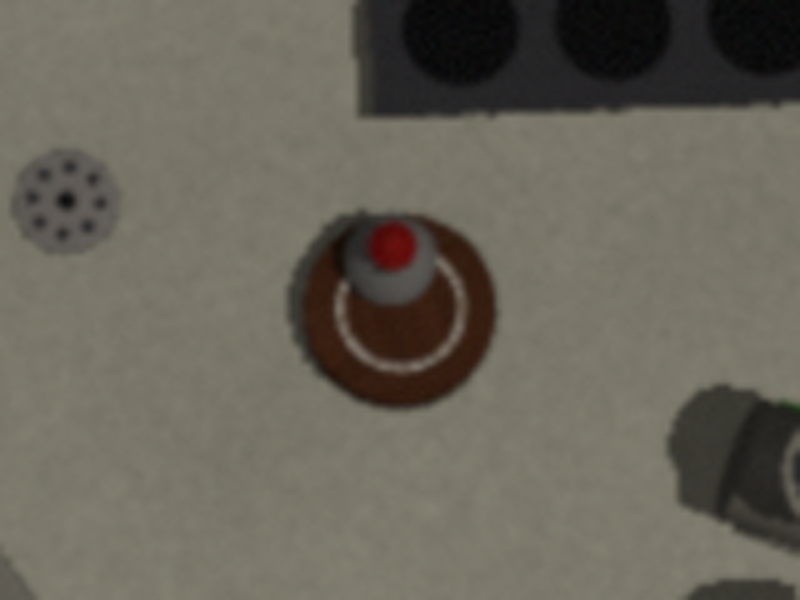

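View pics/scene0c.png

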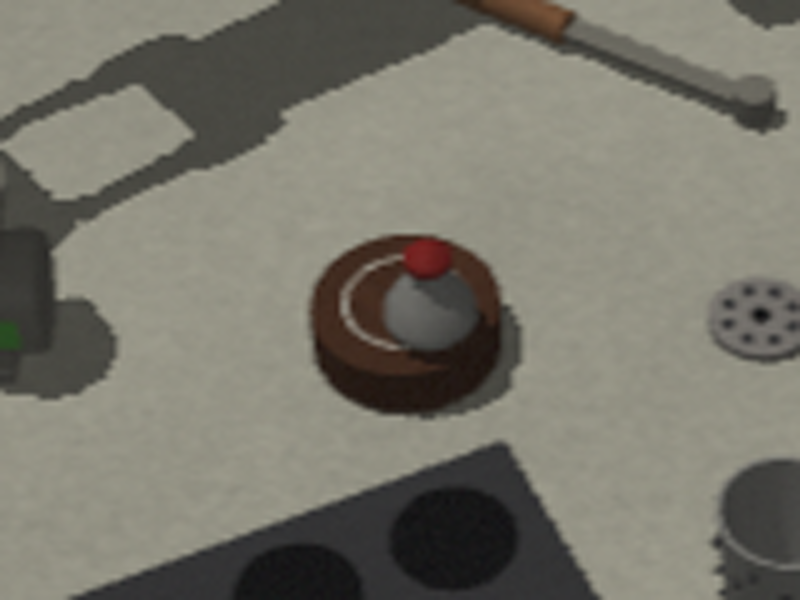

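```bash
cat >> h.py <<'E'
from scipy.optimize import least_squares
from scipy.spatial import ConvexHull
A=np.linspace(0,2*np.pi,72,endpoint=False)
def hullmask(n,c,rz):
    pts=np.array([proj(n,[c[0]+r*np.cos(a),c[1]+r*np.sin(a),.035+z]) for r,z in rz for a in A])
    m=np.zeros((384*8,512*8),np.uint8)
    cv2.fillConvexPoly(m,cv2.convexHull(((pts+.5)*8-.5).astype(np.float32)).astype(np.int32),1)
    return m
def cen(m):
    M=cv2.moments(m,True);return np.array([M['m10']/M['m00'],M['m01']/M['m00']]),M['m00']
KN=[(4,.066),(9,.065),(13.5,.059),(13.5,.054),(10,.048)]
KN=[(r/1000,z) for r,z in KN]
def measure(n,im,guess):
    """returns ring centre, knob centre (xy) in this camera; im RGB"""
    i=im.astype(int);R,G,B=i[...,0],i[...,1],i[...,2]
    g=proj(n,[*guess,.035])
    yy,xx=np.mgrid[:384,:512]
    # ring: pale pixels whose ground pos is within 29..41mm of centre
    hsv=cv2.cvtColor(im,cv2.COLOR_RGB2HSV)
    near=np.hypot(xx-g[0],yy-g[1])<45
    red=near&(R>70)&(R>2.5*G)&(R>2.5*B)
    k,ak=cen(red.astype(np.uint8))
    def f(c):
        q,_=cen(hullmask(n,c,KN));return (q+.5)/8-.5-k
    s=np.array(guess,float)
    for _ in range(4):
        e=f(s);J=np.array([(f(s+d)-e)/.01 for d in np.eye(2)*.01]).T
        s=s-np.linalg.solve(J,e)
    # stand top/ring: match radial contrast on dark wood
    gray=cv2.GaussianBlur(i.sum(2).astype(np.float32)/3,(0,0),.6)
    best=None
    def samp(c,r):
        P=np.array([proj(n,[c[0]+r*np.cos(a),c[1]+r*np.sin(a),.035]) for a in A]).astype(np.float32)
        return cv2.remap(gray,P[:,0].reshape(1,-1),P[:,1].reshape(1,-1),cv2.INTER_LINEAR)[0]
    def score(c):
        v=samp(c,.0345)-.5*(samp(c,.0285)+samp(c,.0405))
        return np.clip(v,-5,40).mean()
    c=np.array(guess,float)
    for st in(.004,.002,.001,.0005):
        grid=[c+np.array([a,b])*st for a in range(-3,4) for b in range(-3,4)]
        c=max(grid,key=score)
    return c,s,score(c),red.sum()
def both(tag,guess):
    out={}
    for n in("top","scene"):
        im=snapshot(n);cv2.imwrite(f"pics/{n}_{tag}.png",im[:,:,::-1])
        p=tuple(map(int,proj(n,[*guess,.05])))
        cr=im[max(0,p[1]-45):p[1]+45,p[0]-60:p[0]+60,::-1]
        out[n]=measure(n,im,guess)
        c,k,s,_=out[n]
        vis=cv2.resize(im[:,:,::-1],None,fx=6,fy=6,interpolation=cv2.INTER_CUBIC)
        for r in(.033,.036): 
            P=np.array([proj(n,[c[0]+r*np.cos(a),c[1]+r*np.sin(a),.035]) for a in A]);cv2.polylines(vis,[((P+.5)*6-.5).astype(int)],True,(0,255,255),1)
        for r,z in((.017,0),(.026,.0155),(.0135,.0565)):
            P=np.array([proj(n,[k[0]+r*np.cos(a),k[1]+r*np.sin(a),.035+z]) for a in A]);cv2.polylines(vis,[((P+.5)*6-.5).astype(int)],True,(0,255,0),1)
        x,y=p[0]*6,p[1]*6
        out[n+"v"]=vis[y-220:y+220,x-200:x+200]
        print(n,"ring",c.round(4),"mill",k.round(4),"diff mm",((k-c)*1000).round(1),"score",round(float(s),1),"red",out[n][3])
    cv2.imwrite(f"pics/v_{tag}.png",np.hstack([out["topv"],out["scenev"]]))
    return out
E
python3 - <<'E'
from h import *
both("a",[.582,-.203])
E
```

```text
Traceback (most recent call last):
  File "h.py", line 57, in both
    out[n]=measure(n,im,guess)
           ~~~~~~~^^^^^^^^^^^^
  File "h.py", line 35, in measure
    e=f(s);J=np.array([(f(s+d)-e)/.01 for d in np.eye(2)*.01]).T
                        ~^^^^^
  File "h.py", line 32, in f
    q,_=cen(hullmask(n,c,KN));return (q+.5)/8-.5-k
            ~~~~~~~~^^^^^^^^
  File "h.py", line 13, in hullmask
    pts=np.array([proj(n,[c[0]+r*np.cos(a),c[1]+r*np.sin(a),.035+z]) for r,z in rz for a in A])
                  ~~~~^^^^^^^^^^^^^^^^^^^^^^^^^^^^^^^^^^^^^^^^^^^^^^
  File "h.py", line 8, in proj
    c=camera_info(n);p=c["R"]@np.array(X)+c["t"];q=c["intrinsics"]@p;return q[:2]/q[2]
ValueError: time passes only in moves, steps and waits
```

```bash
python3 - <<'E'
s=open('h.py').read()
s=s.replace("import numpy as np, cv2\n","import numpy as np, cv2, functools\n_ci=camera_info\n@functools.lru_cache(None)\ndef camera_info(n):\n    c=_ci(n);return {k:np.array(v) for k,v in c.items()}\n",1)
open('h.py','w').write(s)
E
python3 - <<'E'
from h import *
both("a",[.582,-.203]);print(current_clock())
E
```

```text
top ring [ 0.577 -0.201] mill [ 0.6021 -0.1948] diff mm [25.1  6.2] score 29.0 red 58
scene ring [ 0.577  -0.2025] mill [ 0.6012 -0.1954] diff mm [24.2  7.1] score 18.9 red 55
0.55
```

View pics/v_a.png

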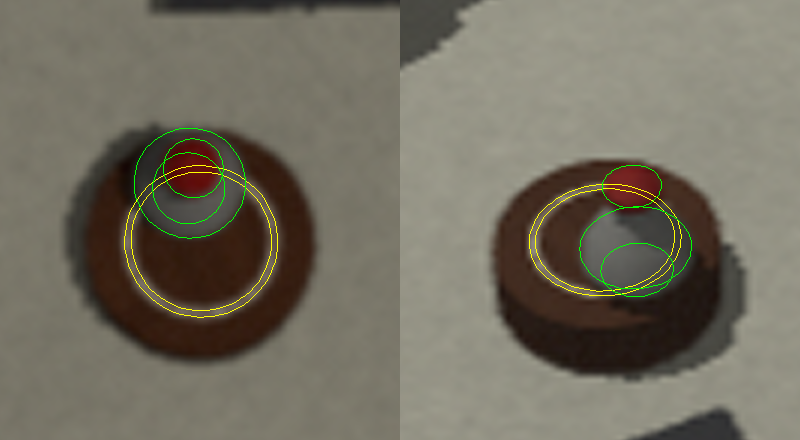

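```bash
cat >> h.py <<'E'
def rot(d):
    """tool down, tool y along +-d (horizontal)"""
    best=None
    z=np.array([0,0,-1.]);q0=np.array(current_joint_pos())
    for s in(1,-1):
        y=s*np.array([d[0],d[1],0])/np.hypot(*d);R=np.c_[np.cross(y,z),y,z]
        q=ik([.62,-.19,.2],R)
        if q is not None:
            c=abs(np.array(q)-q0).max()
            print(s,np.round(q,2))
            if best is None or c<best[0]:best=(c,R)
    return best[1]
E
python3 - <<'E'
from h import *
c=np.array([.577,-.2018]);d=np.array([24.6,6.6]);d/=np.hypot(*d)
R=rot(d)
set_gripper(0)
print(current_tcp_pos(),current_grip_width())
p=c+d*.0855
try: movel([*p,.2],R,vel=.3)
except Exception as e: print(e); move_to([*p,.2],R)
print(current_clock(),current_tcp_pos())
movel([*p,.075],vel=.12)
for n in("top","scene"):
    im=snapshot(n);x,y=map(int,proj(n,[.62,-.19,.06]));cv2.imwrite(f"pics/b_{n}.png",cv2.resize(im[y-70:y+70,x-70:x+70,::-1],None,fx=4,fy=4))
print(current_clock(),current_tcp_pos(),current_wrist_force())
E
python3 -c "
import cv2,numpy as np
cv2.imwrite('pics/b.png',cv2.resize(np.hstack([cv2.imread('pics/b_top.png'),cv2.imread('pics/b_scene.png')]),(800,400)))"
```

```text
1 [-0.36  0.37  1.59 -0.    1.19 -2.2 ]
-1 [-0.36  0.37  1.59 -0.    1.19  0.94]
[ 0.25299139 -0.57152444  0.21508925] -9.784163702550366e-05
3.35 [ 0.65882822 -0.1806272   0.20002281]
4.6417 [ 0.66059685 -0.17999465  0.07640873] [-0.62620163  0.185255    0.17953375]
```

View pics/b.png

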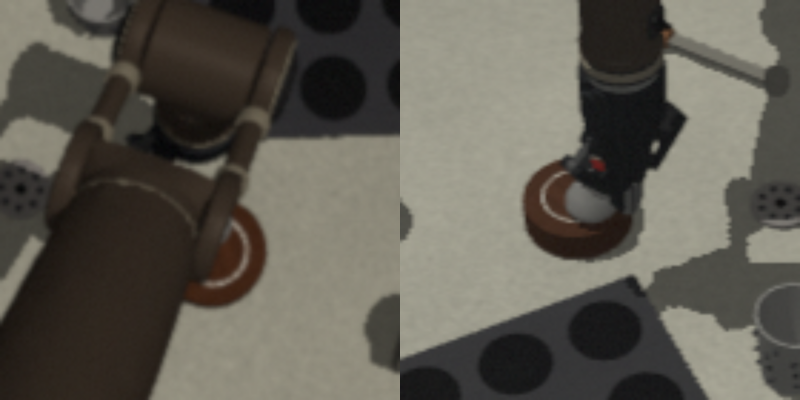

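```bash
cat >> h.py <<'E'
def push(c,d,r0,r1,z=.060,vel=.03,step=.006):
    r=r0
    while True:
        movel([*(c+d*r),z],vel=vel)
        f=np.array(current_wrist_force());t=np.array(current_tcp_pos())
        print(f"{r*1000:.1f} act {np.dot(t[:2]-c,d)*1000:.1f} z {t[2]:.4f} F.d {f[:2]@d:.2f} Fz {f[2]:.2f}")
        if r<=r1+1e-6:break
        r=max(r1,r-step)
E
python3 - <<'E'
from h import *
c=np.array([.577,-.2018]);d=np.array([24.6,6.6]);d/=np.hypot(*d)
movel([*(c+d*.0855),.060],vel=.05)
push(c,d,.0675,.0425,step=.0125)
movel([*(c+d*.062),.060],vel=.05)
t=c+d*.075
movel([*t,.2],vel=.3)
movel([.45,-.42,.22],vel=.35)
both("b",[.577,-.2018]);print(current_clock())
E
```

```text
67.5 act 67.6 z 0.0602 F.d 0.71 Fz -0.12
55.0 act 54.9 z 0.0601 F.d -0.69 Fz 0.08
42.5 act 42.7 z 0.0603 F.d 0.75 Fz 0.55
top ring [ 0.577  -0.2008] mill [ 0.6023 -0.1936] diff mm [25.3  7.2] score 22.1 red 65
scene ring [ 0.577  -0.2023] mill [ 0.6011 -0.1951] diff mm [24.1  7.2] score 13.1 red 56
9.275
```

View pics/v_b.png

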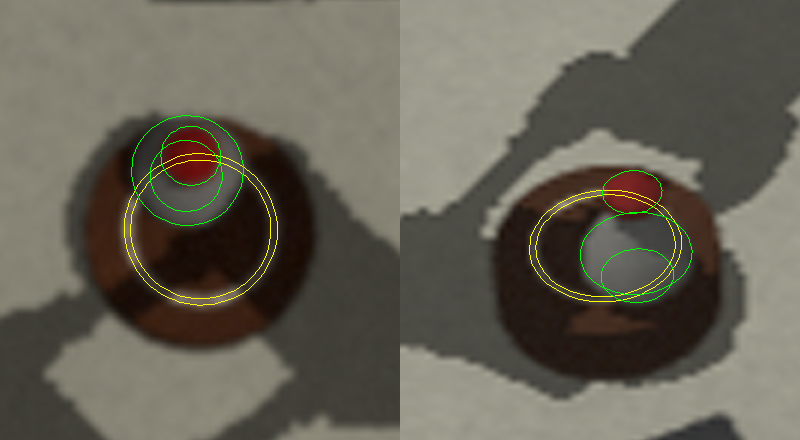

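```bash
cat > v.py <<'E'
from h import *
def shot(tag,z=.06):
    o=[]
    for n in("top","scene"):
        im=snapshot(n);x,y=map(int,proj(n,[.61,-.19,z]));o.append(cv2.resize(im[y-45:y+45,x-45:x+45,::-1],(400,400),interpolation=cv2.INTER_CUBIC))
    cv2.imwrite(f"pics/{tag}.png",np.hstack(o))
E
python3 - <<'E'
from v import *
c=np.array([.577,-.2018]);d=np.array([24.6,6.6]);d/=np.hypot(*d)
movel([*(c+d*.0855),.2],vel=.35)
movel([*(c+d*.0855),.060],vel=.15)
movel([*(c+d*.066),.060],vel=.05)
shot("c1"); print(current_tcp_pos(),current_eef_rot(),current_wrist_force(),current_clock())
E
```

```text
[ 0.64098684 -0.18475878  0.06020951] [[ 2.59006699e-01 -9.65875359e-01  5.65479301e-04]
 [-9.65875499e-01 -2.59006784e-01 -8.03482298e-05]
 [ 2.24069350e-04 -5.25371872e-04 -9.99999837e-01]] [-0.09487379  0.37578181  0.61535325] 12.0667
```

View pics/c1.png

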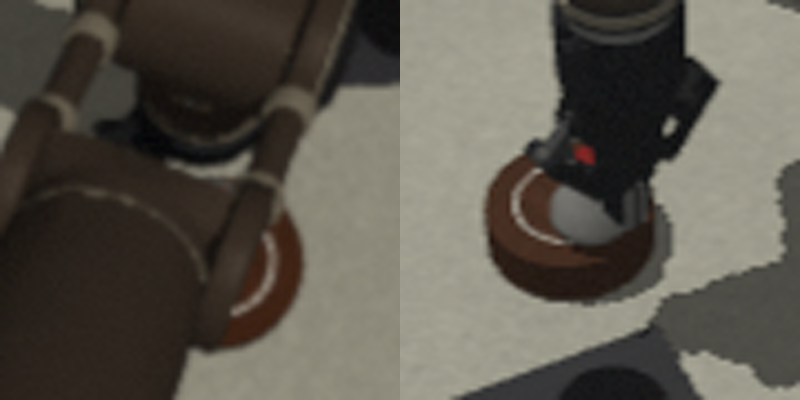

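Run:
```python
from v import *
print(current_grip_width(),current_clock())
im=cv2.imread("pics/b_scene.png")
c=np.array([.577,-.2018]);d=np.array([24.6,6.6]);d/=np.hypot(*d)
im=snapshot("scene")[:,:,::-1].copy()
R=np.array(current_eef_rot());T=np.array(current_tcp_pos())
for k,col in((.017,(0,255,255)),(0,(0,255,0))):
  for sx in(-.0145,.0145):
    for sy in(-.011,.011):
      u,v=proj("scene",T+R@[sx,sy,k]);cv2.circle(im,(int(round(u)),int(round(v))),0,col,-1)
x,y=map(int,proj("scene",[.61,-.19,.06]))
cv2.imwrite("pics/c2.png",cv2.resize(im[y-60:y+40,x-50:x+50],(600,600),interpolation=cv2.INTER_NEAREST))
```

```text
0.0001030168293608563 12.0667
```

View pics/c2.png

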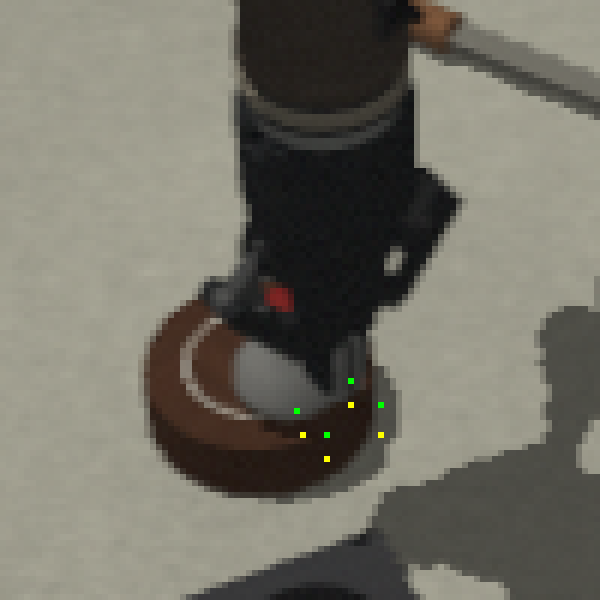

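Run:
```python
from v import *
R=np.array(current_eef_rot());T=np.array(current_tcp_pos())
im=snapshot("scene")[:,:,::-1]
big=cv2.resize(im,None,fx=7,fy=7,interpolation=cv2.INTER_CUBIC)
big=cv2.convertScaleAbs(big,alpha=2.2,beta=10)
def P(v): 
    u=proj("scene",T+R@np.array(v));return tuple(((u+.5)*7-.5).astype(int))
def box(x0,x1,y0,y1,z0,z1,col):
    v=[(x,y,z) for x in(x0,x1) for y in(y0,y1) for z in(z0,z1)]
    for i in range(8):
        for j in range(i):
            if sum(a!=b for a,b in zip(v[i],v[j]))==1: cv2.line(big,P(v[i]),P(v[j]),col,1)
box(-.0145,.0145,-.011,.011,-.02,.017,(0,255,255))
box(-.038,.038,-.0425,.0425,-.15,-.056,(255,255,0))
cv2.line(big,P((0,0,.017)),P((0,0,-.2)),(0,0,255),1)
for r,z in((.017,0),(.026,.0155),(.0135,.0565)):
    Q=np.array([proj("scene",[.6016+r*np.cos(a),-.195+r*np.sin(a),.035+z]) for a in A]);cv2.polylines(big,[((Q+.5)*7-.5).astype(int)],True,(0,255,0),1)
x,y=P((0,0,0))
cv2.imwrite("pics/c3.png",big[y-400:y+200,x-350:x+350])
```

```text
(no output)
```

View pics/c3.png

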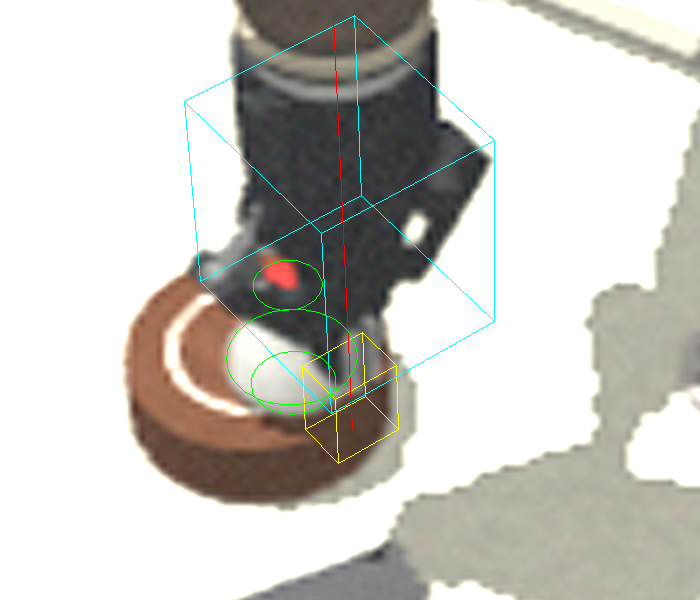

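Run:
```python
from v import *
R=np.array(current_eef_rot());T=np.array(current_tcp_pos())
a=cv2.imread("pics/scene0.png").astype(int);im=snapshot("scene")[:,:,::-1]
m=(abs(im.astype(int)-a).sum(2)>30)
x,y=map(int,proj("scene",T))
o=np.hstack([cv2.resize(cv2.convertScaleAbs(q,alpha=2),None,fx=9,fy=9,interpolation=cv2.INTER_NEAREST) for q in (im[y-30:y+15,x-22:x+22],(m[y-30:y+15,x-22:x+22,None]*np.ones(3)*120).astype(np.uint8))])
for k in(0,.017):
  u=(proj("scene",T+R@[0,0,k])-[x-22,y-30]+.5)*9;print(u)
  for s in (0,396): cv2.circle(o,(int(u[0])+s,int(u[1])),3,(0,255,0),-1)
cv2.imwrite("pics/c4.png",o)
```

```text
[203.9491551  279.24824939]
[205.5924497  316.41280397]
```

View pics/c4.png

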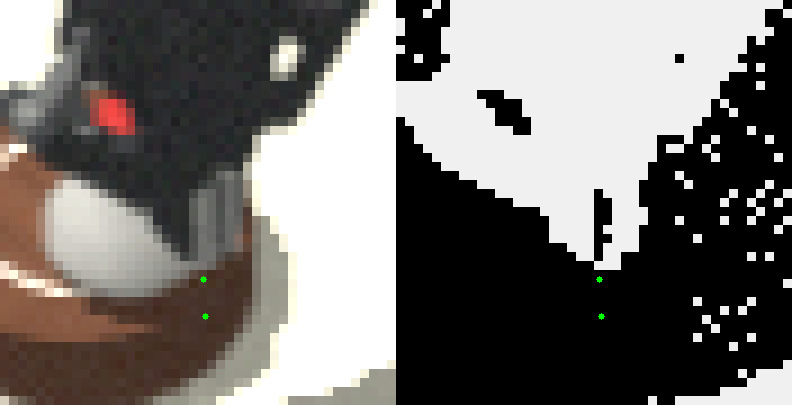

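Run:
```python
from v import *
c=np.array([.577,-.2018]);d=np.array([24.6,6.6]);d/=np.hypot(*d)
movel([*(c+d*.080),.060],vel=.06)
movel([*(c+d*.080),.042],vel=.05)
R=np.array(current_eef_rot());T=np.array(current_tcp_pos());print(T,current_wrist_force(),current_clock())
a=cv2.imread("pics/scene0.png").astype(int);im=snapshot("scene")[:,:,::-1]
m=(abs(im.astype(int)-a).sum(2)>30)
x,y=map(int,proj("scene",T))
o=np.hstack([cv2.resize(cv2.convertScaleAbs(q,alpha=2),None,fx=9,fy=9,interpolation=cv2.INTER_NEAREST) for q in (im[y-30:y+15,x-22:x+22],(m[y-30:y+15,x-22:x+22,None]*np.ones(3)*120).astype(np.uint8))])
for k in(-.006,.017):
  u=(proj("scene",T+R@[0,0,k])-[x-22,y-30]+.5)*9;print(u)
  for s in (0,396): cv2.circle(o,(int(u[0])+s,int(u[1])),3,(0,255,0),-1)
cv2.imwrite("pics/c5.png",o)
```

```text
[ 0.65368017 -0.18096061  0.04123666] [-0.55491966  0.3274289  -0.20366295] 13.1083
[204.54959264 269.60721568]
[206.42331668 318.92905702]
```

View pics/c5.png

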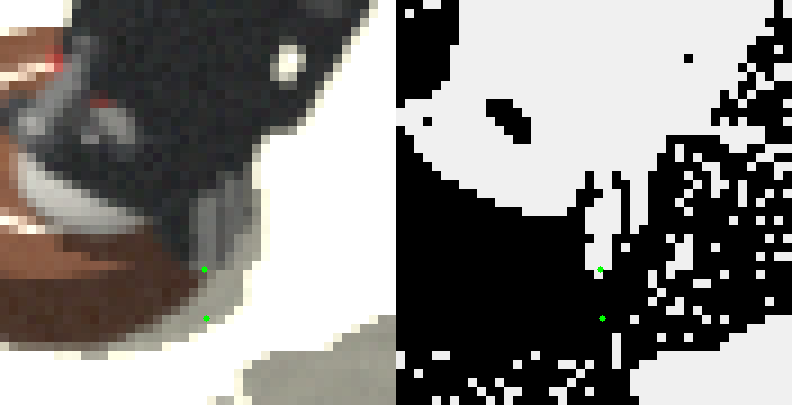

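Run:
```python
from v import *
def draw(im,T,R,ex,out,half,S=7):
    big=cv2.convertScaleAbs(cv2.resize(im,None,fx=S,fy=S,interpolation=cv2.INTER_CUBIC),alpha=3,beta=10)
    def P(v):
        u=proj("scene",T+R@np.array(v));return tuple(((u+.5)*S-.5).astype(int))
    for x0,x1,y0,y1,z0,z1,col in ex:
        v=[(x,y,z) for x in(x0,x1) for y in(y0,y1) for z in(z0,z1)]
        for i in range(8):
            for j in range(i):
                if sum(a!=b for a,b in zip(v[i],v[j]))==1: cv2.line(big,P(v[i]),P(v[j]),col,1)
    cv2.line(big,P((0,0,.017)),P((0,0,-.2)),(0,0,255),1)
    x,y=P((0,0,0));return big[max(0,y-300):y+200,max(0,x-200):x+200]
T=np.array([0.25297914,-0.57141123,0.21488373]);R=np.array([[ 4.04841093e-01,-9.14387053e-01,0],[-9.14387005e-01,-4.04841097e-01,0],[0,0,-1]])
Y=(0,255,255)
a=draw(cv2.imread("pics/scene0.png"),T,R,[(.0425,.057,-.011,.011,-.02,.017,Y),(-.057,-.0425,-.011,.011,-.02,.017,Y),(-.038,.038,-.0425,.0425,-.15,-.056,(255,255,0))],"x",0)
T=np.array([.45,-.42,.22]);R=np.array(current_eef_rot())
b=draw(cv2.imread("pics/scene_b.png"),T,R,[(-.0145,.0145,-.011,.011,-.02,.017,Y),(-.038,.038,-.0425,.0425,-.15,-.056,(255,255,0))],"x",0)
h=min(len(a),len(b));cv2.imwrite("pics/d.png",np.hstack([a[-h:],b[-h:]]))
```

```text
(no output)
```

View pics/d.png

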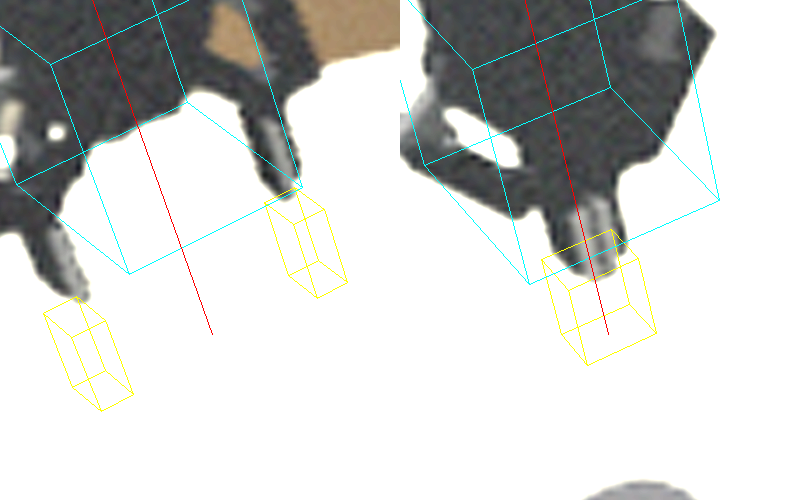

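Run:
```python
from v import *
c=np.array([.577,-.2018]);d=np.array([24.6,6.6]);d/=np.hypot(*d)
p=c+d*.095
movel([*p,.041],vel=.06)
f0=np.mean([np.array(current_wrist_force()) for _ in range(3)],0);print(f0,current_clock())
z=.041
while z>-.02:
    z-=.004 if z>.02 else .002
    movel([*p,z],vel=.03)
    f=np.array(current_wrist_force());print(round(z,3),np.round(current_tcp_pos()[2],4),f.round(2))
    if abs(f[2]-f0[2])>3: break
movel([*p,z+.01],vel=.06);print(current_tcp_pos(),current_clock())
```

```text
[-1.0005843  -1.07817127 -0.14692292] 13.5583
0.037 0.0364 [-0.34 -0.07  0.68]
0.033 0.0326 [-0.04  1.04  0.62]
0.029 0.0286 [-0.59 -0.11  0.69]
0.025 0.0246 [ 0.42 -0.   -0.84]
0.021 0.0206 [-0.23  0.14  0.48]
0.017 0.0166 [-0.11  0.26  0.26]
0.015 0.0148 [0.32 0.6  0.43]
0.013 0.0128 [ 0.16 -0.73 -0.82]
0.011 0.0108 [ 0.53 -0.57 -0.1 ]
0.009 0.0088 [-0.55  0.44 -0.38]
0.007 0.0068 [-0.27  0.08  0.67]
0.005 0.0048 [0.38 0.23 0.49]
0.003 0.0027 [ 0.62  0.21 -0.03]
0.001 0.0008 [ 0.31 -0.12 -0.73]
-0.001 -0.0013 [0.32 1.01 0.63]
-0.003 -0.0032 [-0.67 -0.7  -0.52]
-0.005 -0.0053 [-0.08 -0.12  0.31]
-0.007 -0.0073 [ 1.15 -0.95 -0.6 ]
-0.009 -0.0093 [-0.05  0.35  0.11]
-0.011 -0.0112 [ 0.61 -1.1   0.57]
-0.013 -0.0133 [ 0.25 -0.11 -0.54]
-0.015 -0.0153 [ 0.13 -0.26 -0.97]
-0.017 -0.0161 [-0.71  0.02  4.81]
[ 0.6693412  -0.17739357 -0.006403  ] 19.825
```

Run:
```python
from h import *
c=np.array([.577,-.2018]);d=np.array([24.6,6.9]);d/=np.hypot(*d)
movel([*(c+d*.095),.027],vel=.08)
movel([*(c+d*.066),.027],vel=.06)
push(c,d,.054,.0425,z=.027,step=.0115,vel=.025)
movel([*(c+d*.055),.027],vel=.04)
movel([*(c+d*.095),.04],vel=.12)
movel([*(c+d*.095),.16],vel=.3)
movel([.45,-.42,.22],vel=.35)
both("c",[.577,-.2018]);print(current_clock())
```

```text
54.0 act 53.8 z 0.0271 F.d 0.41 Fz -0.27
42.5 act 41.9 z 0.0268 F.d -0.16 Fz -0.39
top ring [ 0.577  -0.2008] mill [ 0.5821 -0.1973] diff mm [5.1 3.5] score 25.0 red 63
scene ring [ 0.5775 -0.2018] mill [ 0.5818 -0.1992] diff mm [4.3 2.6] score 18.4 red 44
24.9917
```

View pics/v_c.png

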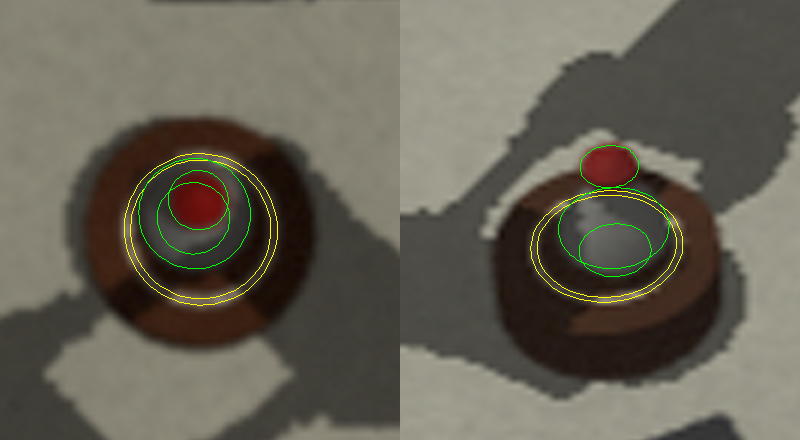

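Run:
```python
from h import *
c=np.array([.5772,-.2013]);d=np.array([4.7,3.0]);d/=np.hypot(*d)
R=rot(d)
movel([*(c+d*.095),.14],R,vel=.35)
movel([*(c+d*.090),.027],vel=.25)
movel([*(c+d*.048),.027],vel=.08)
push(c,d,.0369,.0369,z=.027,vel=.02)
movel([*(c+d*.050),.027],vel=.04)
movel([*(c+d*.095),.04],vel=.15)
movel([*(c+d*.095),.15],vel=.3)
movel([.45,-.42,.22],vel=.35)
both("d",[.577,-.2013]);print(current_clock())
```

```text
1 [-0.36  0.37  1.59 -0.    1.19 -2.5 ]
-1 [-0.36  0.37  1.59 -0.    1.19  0.64]
36.9 act 36.7 z 0.0270 F.d -0.42 Fz -0.38
top ring [ 0.5775 -0.2008] mill [ 0.5771 -0.2004] diff mm [-0.4  0.4] score 30.2 red 68
scene ring [ 0.578  -0.2018] mill [ 0.5767 -0.2017] diff mm [-1.3  0.1] score 22.8 red 44
30.8167
```

View pics/v_d.png

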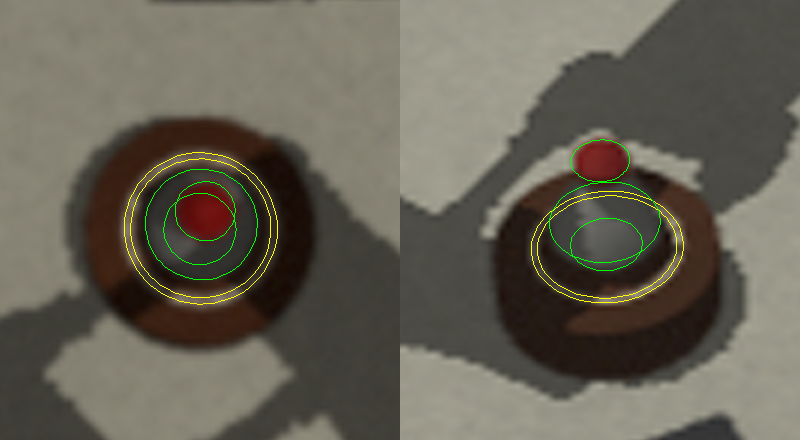

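```bash
python3 - <<'E'
import cv2,numpy as np
o=np.vstack([cv2.imread("pics/scene0.png")[:240],cv2.imread("pics/scene_d.png")[:300]])
cv2.imwrite("pics/e.png",cv2.convertScaleAbs(np.hstack([cv2.imread("pics/scene0.png")[60:],cv2.imread("pics/scene_d.png")[60:]])[:, :],alpha=1.5)[:,100:900])
E
python3 -c "
from workcell import *
job_done()"
```

```text
the job is handed in; nothing more can be done
```

View pics/e.png

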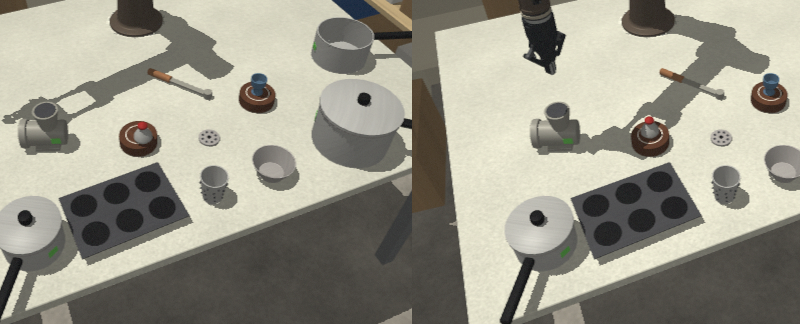

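The mill stands upright in the middle of the stand, and the job is handed in at about 31 s. I nudged it there in two slow pushes at the belly with the closed fingertips.

- **Centring:** the last pictures put it 0.6 mm (top camera) and 1.3 mm (scene camera) from the ring centre. The ring shows evenly around it.
- **Everything else:** comparing the first and last scene pictures by eye, nothing else moved. I viewed that comparison just after handing in. The arm was parked clear of everything.

**What went wrong:** my first push passed too high, because the fingertips turned out to sit about 15 mm behind the reported TCP rather than 17 mm ahead of it. On that pass the fingers went past without moving the mill; they probably touched the knob and rocked it slightly. I found the true tip height by touching the bare table lightly (about 5 N), then pushed at belly height. The wrist force readings were too noisy to show contact with the mill, so the evidence for its position is the cameras alone.

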